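Find the rocking tin lid and press it home

ROBOT

A 7-joint arm with a two-finger parallel gripper is mounted at the origin on the work surface. World frame = base frame: x ahead of the robot, y to its left, z up, the work surface at z = 0. Lengths are in m, angles in rad, forces in N, time in s.
With the tool pointing down it reaches from about 0.425 to 0.925 m from the base axis. Payload 6.8 kg.
Tool frame: the origin (TCP) lies midway between the tips of the shut fingers; the grasp point (between the pads) lies 19 mm behind it; z points along the fingers, y is the direction in which the jaws open and shut (so a half turn about z gives the same grasp; the last joint's range is limited). The gripper opens to 85 mm and grips with 20 to 120 N. Pads are 22 mm wide; open, the fingers measure 114 mm over their backs; the gripper's body (76 mm by 85 mm) begins 54 mm behind the grasp point. The pads swing forward as they close: fully open they stand 13 mm farther back than shut.
Start: joints at [0.994, 0.477, 0.022, 1.555, -0.011, 1.109, -0.083], TCP at [0.305, -0.602, 0.231] pointing down, gripper open.
Joint ranges: [-2.96, 2.96], [-0.34, 2.1], [-1.41, 1.46], [0.24, 2.44], [-1.37, 4.51], [0.17, 1.92], [-2.96, 2.96]. Speed limits (rad/s): [2.39, 2.39, 3.14, 3.14, 3.14, 3.14, 3.14].

INTERFACE

Orientations are given as a unit quaternion [w, x, y, z].
In Python, from station import readout, eyes, ticket gives the robot as it stands. The module is installed in compiled form; this text tells all that it offers.
- The arm moves only by the shell command python3 -m crank 'ROWS' [FORCE]. ROWS is JSON, a list of rows, each an object of numbers: "jaw": the opening in per cent of the stroke, from 0 (shut) to 100 (fully open); "x", "y", "z": the shift along the tool's x, y, z in mm; "ax", "ay", "az": the turn, a rotation vector about the tool's x, y, z in degrees. In form: [{"jaw": .., "x": .., "y": .., "z": .., "ax": .., "ay": .., "az": ..}, ...]. A call has 1 to 12 rows; each row shifts and turns the commanded pose from where the row before left it, along the tool's axes as they then stand; what a row does not reach is not made up. A row lasts 1/8 s, in which the tool goes at most 62.5 mm and 10.7 degrees, less where a joint would pass 70% of its speed; a pose out of reach is approached as far as the arm can. A call with a gripper value outside its range is refused whole. The fingers move at their own pace and stop on an object; FORCE is the grip in N (left out, the last holds). Time passes only in rows, so rows that do not move let the fingers close. It gives the time, the measured TCP pose, the force and the opening at its end, in the units of the state.
- readout.get_obs(): the state, without advancing time (a new reading comes with each control period).
- eyes.read_camera(name): name is "scene" or "side" or "wrist"; returns (picture, depth): 384x512x3 uint8, red, green, blue; 384x512 float32, m along the optical axis (not along the pixel's ray), 0 where there is no reading.
- eyes.calibration(name): a dict with "fx", "fy", "cx", "cy" (pixels), "R" (3x3) and "t" (3): a world point X has camera coordinates R X + t. Camera axes: x right, y down, z forward; pixel columns grow to the right and rows downward; lengths in m; the calibration is good to about 2 mm. A picture is of the moment at which its call begins: read the wrist's pose just before it. calibration takes no time and is no camera call; for the wrist camera it gives the pose at the moment of the call.
- ticket.hand_in(): hands the job in, once; it reports no verdict.
The state is a dict: "t": time; "q": joint angles; "joint_vel": joint speeds; "joint_torque": joint torques, N m; "eef_pos": TCP position; "tool_rot": TCP orientation; "contact_force": force on the tool from outside, world axes, zero at the start; "torque": the same for the moment, N m; "gripper_width": opening from 0.0 (shut) to 1.0 (fully open).
Only numpy, scipy, OpenCV 4.12 (cv2) and the standard library are available. Lean on these libraries where they do the work, as an engineer would, in place of code of your own. Each camera call takes 0.05 s, during which the arm holds its last target. There are 200 camera calls.

TASK

One of the four tins in the drip tray has a lid that is not pushed home. With the fingertips closed, press lightly down near the edge of the lids, one after another, until you feel one rock, then press that lid down at its middle until it is fully home and level. Only press: lift nothing, leave the other things standing where they are, and finish clear of everything.

Things in the scene. Friction and masses are not known exactly. Their poses are not given: they have to be found in the camera images.
- lid_1: Round plain metal push-in lid, 95 mm across, on the first tin from the robot's left (+y). Origin at the centre of its flat top face, z up. Like all four it starts level, its top 110 mm above the bench. One lid (any of the four) is loose; all look alike. 95 mm is too wide to grip.
- lid_2: Round plain metal push-in lid, 95 mm across, on the second tin from the robot's left (+y). Origin at the centre of its flat top face, z up. If loose: pressed 10 to 20 mm inside its edge with 2 to 4 N, that edge sinks about 3 mm (the lid tilts up to 0.11 rad) and comes back when let go; a light press near the edge does not seat it.
- lid_3: Round plain metal push-in lid, 95 mm across, on the third tin from the robot's left (+y). Origin at the centre of its flat top face, z up. If loose: pressed within 8 mm of its centre with 10 to 20 N it slides down 5 mm, stops hard and stays there.
- lid_4: Round plain metal push-in lid, 95 mm across, on the fourth tin from the robot's left (+y). Origin at the centre of its flat top face, z up. If sound: it is home already and gives nowhere. Sound lids' tins are 5 mm taller, so height does not tell a sound lid from the loose one.
- socket: bystander, not to be disturbed: steel spark-plug socket, 28 mm across, 50 mm tall, in the tray among the tins; origin at the centre of its underside
- filter: bystander, not to be disturbed: blue oil filter, 72 mm across, 70 mm tall, in the tray among the tins; origin at the centre of its underside
- additive: bystander, not to be disturbed: white bottle with black cap, 48 mm across, 120 mm tall, in the tray among the tins; origin at the centre of its underside
- bearing: bystander, not to be disturbed: flat steel disc bearing, 52 mm across, 18 mm tall, in the tray among the tins; origin at the centre of its underside
- spanner: bystander, not to be disturbed: spanner lying on the bench to the robot's left of the tray; origin at its middle
- screwdriver: bystander, not to be disturbed: screwdriver lying on the bench to the robot's right of the tray; origin at its middle
- can: bystander, not to be disturbed: empty open steel can, 80 mm across, 90 mm tall, on the bench to the right of the tray; origin at the centre of its underside
- tray: fixed dark steel drip tray, 250 x 460 mm, 28 mm high, with four fixed tins, 93 mm across, standing in it in a zigzag, and small things between them; origin at the centre of its underside, y along its long side
There are look-alikes about, which are no part of the job. What is shaped like the lid_4 but pink or turquoise is not meant.

How it is judged:
By the outcome, as a careful person would: the job done as asked, in the order asked, and still so for the second after the job is handed in, with the robot touching nothing.
It also fails if it takes over 48 s, if anything falls off the work surface, if the arm or the gripper's body presses on something with over 40 N, if the wrist force passes 120 N, or if a joint passes its speed limit or range.

## Working session

There is one attempt and no reset: what is moved stays moved. The work goes in short steps, Python scripts to look and compute and a shell command to move; the robot and the scene stay as the last step left them, time stands still between calls to the robot, and variables do not carry over. Pictures are saved under pics/ and viewed, about 8 in all and at most 12, crops included, and the job is handed in when it is done.

```bash
mkdir -p pics; cat > h.py <<'E'
import numpy as np,cv2
from station import readout,eyes,ticket
def snap(cam,name):
    c=eyes.calibration(cam); p,d=eyes.read_camera(cam)
    cv2.imwrite(f'pics/{name}.png',p[:,:,::-1]); np.savez(f'pics/{name}.npz',d=d,p=p,**c)
def world(name,u,v,z=None):
    f=np.load(f'pics/{name}.npz'); R,t=f['R'],f['t']
    ray=np.array([(u-f['cx'])/f['fx'],(v-f['cy'])/f['fy'],1.])
    C=-R.T@t; r=R.T@ray
    s=f['d'][int(v),int(u)] if z is None else (z-C[2])/r[2]
    return C+s*r
E
python3 - <<'E'
from h import *
snap('scene','s1'); snap('side','d1'); o=readout.get_obs(); print(o)
E
```

```text
{'t': 0.1, 'q': array([ 0.99390815,  0.47773104,  0.02235035,  1.5563422 , -0.01150308,
        1.1093115 , -0.08311569]), 'joint_vel': array([ 0.00059616, -0.00474564, -0.00067077, -0.00227308,  0.00056761,
        0.00023339, -0.00014596]), 'joint_torque': array([ 4.77820300e-03, -5.97760034e+01,  1.61415149e+00, -2.81954187e+01,
        1.28964460e-02,  5.05139324e-03,  3.81941007e-06]), 'eef_pos': array([ 0.30471411, -0.60170894,  0.23041835]), 'tool_rot': array([-7.92781916e-04,  9.72655346e-01,  2.32251773e-01, -2.52135674e-04]), 'contact_force': array([-0.42702793, -0.21795514, -0.05743044]), 'torque': array([ 0.00156529,  0.01912344, -0.01271467]), 'gripper_width': 1.0030260015255168}
```

View pics/s1.png

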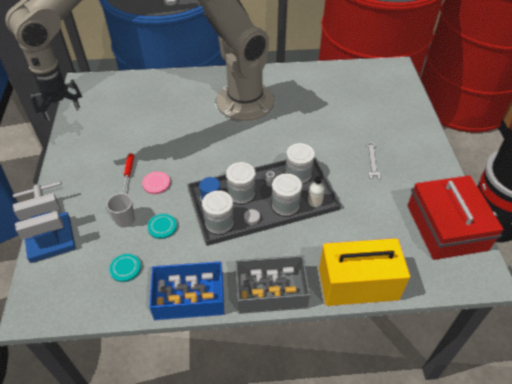

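View pics/d1.png

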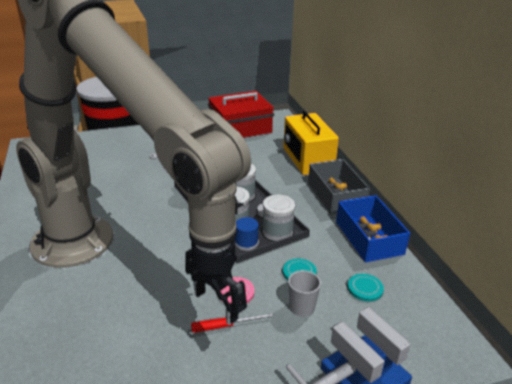

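The picture shows the tray with four white tins, with tops at about (300,152), (286,182), (240,170) and (217,203) in the scene view. The look-alikes are flat discs on the bench: pink (156,182), turquoise (162,226) and turquoise (126,267). None of them is on a tin. I'll locate the tops from depth and check them in a close crop.

```bash
python3 - <<'E'
from h import *
f=np.load('pics/s1.npz');d=f['d'];R,t=f['R'],f['t']
v,u=np.mgrid[:384,:512]
P=np.stack([(u-f['cx'])/f['fx']*d,(v-f['cy'])/f['fy']*d,d],-1)
W=(P-t)@R
roi=(u>185)&(u<345)&(v>135)&(v<245)&(d>0)
m=(roi&(abs(W[...,2]-.110)<.006)).astype(np.uint8)
n,l,s,c=cv2.connectedComponentsWithStats(m)
for i in range(1,n):
    if s[i,4]>15:
        w=W[l==i]; (cc,r)=cv2.minEnclosingCircle(w[:,:2].astype(np.float32))
        print(s[i],c[i].round(),np.median(w,0).round(4),w.mean(0).round(4),np.round(cc,4),round(r,4),world('s1',*c[i],.110).round(4))
for n_,uv in dict(bottle=(316,187)).items(): print(n_,world('s1',*uv))
crop=cv2.resize(f['p'][135:250,180:350,::-1],None,fx=4.5,fy=4.5,interpolation=cv2.INTER_CUBIC)
cv2.imwrite('pics/c1.png',crop)
q=[-7.92781916e-04,9.72655346e-01,2.32251773e-01,-2.52135674e-04]
from scipy.spatial.transform import Rotation as Ro
print(Ro.from_quat(q[1:]+q[:1]).as_matrix().round(4))
E
```

```text
[286 143  28  22 443] [300. 153.] [0.4125 0.1596 0.1114] [0.4131 0.1602 0.1112] [0.4111 0.1626] 0.051 [0.4122 0.1604 0.11  ]
[226 162  29  23 496] [240. 173.] [ 0.4873 -0.0445  0.1112] [ 0.4854 -0.0451  0.111 ] [ 0.4821 -0.0465] 0.05 [ 0.4847 -0.0451  0.11  ]
[272 174  30  24 519] [286. 185.] [0.5489 0.0988 0.1111] [0.5486 0.0992 0.1109] [0.5457 0.0997] 0.0493 [0.5481 0.0993 0.11  ]
[202 191  31  25 569] [217. 203.] [ 0.6028 -0.1241  0.1113] [ 0.6023 -0.1243  0.1111] [ 0.6002 -0.1247] 0.049 [ 0.6016 -0.1244  0.11  ]
bottle [0.55159265 0.19559621 0.09522062]
[[ 8.921e-01  4.518e-01 -9.000e-04]
 [ 4.518e-01 -8.921e-01  1.400e-03]
 [-1.000e-04 -1.700e-03 -1.000e+00]]
```

View pics/c1.png

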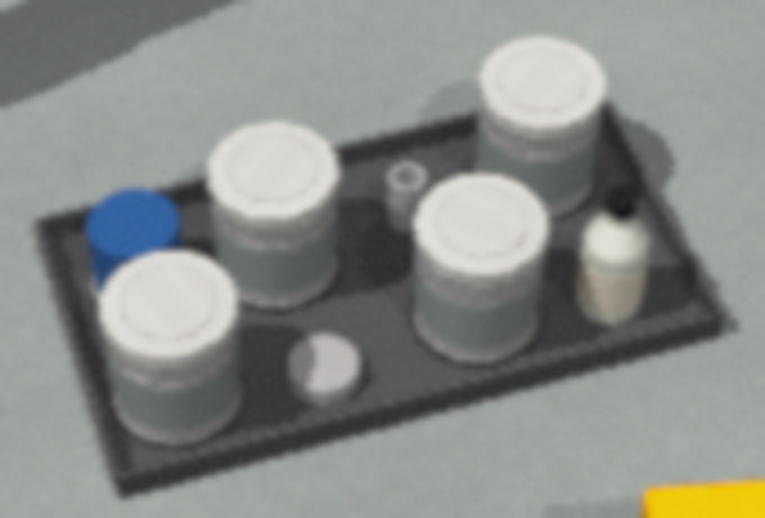

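The close crop confirms the four plain white lids, with the bottle, socket, filter and bearing between the tins. Lid 4 is at (.602,-.124), lid 3 at (.485,-.045), lid 2 at (.548,.099) and lid 1 at (.412,.161). I'll turn the tool so its x lies along world y and its y along world x, close the jaws, and go to lid 4's edge first.

```bash
python3 -m crank '[{"jaw":0,"az":-10.5},{"jaw":0,"az":-10.5},{"jaw":0,"az":-10.5},{"jaw":0,"az":-10.5},{"jaw":0,"az":-10.5},{"jaw":0,"az":-10.6}]'; python3 -m crank '[{"jaw":0,"x":51,"y":29.7},{"jaw":0,"x":51,"y":29.7},{"jaw":0,"x":51,"y":29.7},{"jaw":0,"x":51,"y":29.7},{"jaw":0,"x":51,"y":29.7},{"jaw":0,"x":51,"y":29.7},{"jaw":0,"x":51,"y":29.7},{"jaw":0,"x":51,"y":29.7},{"jaw":0,"x":51,"y":29.7},{"jaw":0,"x":51,"y":29.7},{"jaw":0},{"jaw":0}]'
```

```text
schema error: expected keys jaw, x, y, z, ax, ay, az
schema error: expected keys jaw, x, y, z, ax, ay, az
```

All keys are needed in every row.

```bash
python3 -m crank '[{"jaw":0,"x":0,"y":0,"z":0,"ax":0,"ay":0,"az":-10.5},{"jaw":0,"x":0,"y":0,"z":0,"ax":0,"ay":0,"az":-10.5},{"jaw":0,"x":0,"y":0,"z":0,"ax":0,"ay":0,"az":-10.5},{"jaw":0,"x":0,"y":0,"z":0,"ax":0,"ay":0,"az":-10.5},{"jaw":0,"x":0,"y":0,"z":0,"ax":0,"ay":0,"az":-10.5},{"jaw":0,"x":0,"y":0,"z":0,"ax":0,"ay":0,"az":-10.6},{"jaw":0,"x":0,"y":0,"z":0,"ax":0,"ay":0,"az":0}]'
```

```text
t: 0.98
eef_pos: [0.3046, -0.602, 0.2308]
tool_rot: [-0.0, 0.708, 0.706, 0.0]
contact_force: [0.4, -1.0, -0.0]
gripper_width: 0.002
```

```bash
python3 -m crank '[{"jaw":0,"x":51,"y":29.7,"z":0,"ax":0,"ay":0,"az":0},{"jaw":0,"x":51,"y":29.7,"z":0,"ax":0,"ay":0,"az":0},{"jaw":0,"x":51,"y":29.7,"z":0,"ax":0,"ay":0,"az":0},{"jaw":0,"x":51,"y":29.7,"z":0,"ax":0,"ay":0,"az":0},{"jaw":0,"x":51,"y":29.7,"z":0,"ax":0,"ay":0,"az":0},{"jaw":0,"x":51,"y":29.7,"z":0,"ax":0,"ay":0,"az":0},{"jaw":0,"x":51,"y":29.7,"z":10,"ax":0,"ay":0,"az":0},{"jaw":0,"x":51,"y":29.7,"z":20,"ax":0,"ay":0,"az":0},{"jaw":0,"x":51,"y":29.7,"z":30,"ax":0,"ay":0,"az":0},{"jaw":0,"x":51,"y":29.7,"z":30,"ax":0,"ay":0,"az":0},{"jaw":0,"x":0,"y":0,"z":0,"ax":0,"ay":0,"az":0},{"jaw":0,"x":0,"y":0,"z":0,"ax":0,"ay":0,"az":0}]'
```

```text
t: 2.48
eef_pos: [0.5988, -0.0985, 0.1444]
tool_rot: [-0.0, 0.708, 0.706, -0.001]
contact_force: [0.2, -0.5, -0.2]
gripper_width: 0.002
```

```bash
python3 -m crank '[{"jaw":0,"x":7,"y":3,"z":10,"ax":0,"ay":0,"az":0},{"jaw":0,"x":0,"y":0,"z":10,"ax":0,"ay":0,"az":0},{"jaw":0,"x":0,"y":0,"z":5,"ax":0,"ay":0,"az":0},{"jaw":0,"x":0,"y":0,"z":0,"ax":0,"ay":0,"az":0},{"jaw":0,"x":0,"y":0,"z":0,"ax":0,"ay":0,"az":0}]'; cat > f.py <<'E'
from h import *
o=readout.get_obs();print(o['t'],o['eef_pos'].round(5),o['contact_force'].round(2),o['torque'].round(3))
E
python3 f.py
```

```text
t: 3.1
eef_pos: [0.6022, -0.0913, 0.1198]
tool_rot: [0.0, 0.708, 0.707, 0.0]
contact_force: [-0.2, 0.4, 0.5]
gripper_width: -0.002
3.1 [ 0.60216 -0.09134  0.11985] [-0.23  0.42  0.48] [ 0.01   0.042 -0.041]
```

```bash
python3 -m crank '[{"jaw":0,"x":0,"y":0,"z":3,"ax":0,"ay":0,"az":0},{"jaw":0,"x":0,"y":0,"z":3,"ax":0,"ay":0,"az":0},{"jaw":0,"x":0,"y":0,"z":1,"ax":0,"ay":0,"az":0},{"jaw":0,"x":0,"y":0,"z":0,"ax":0,"ay":0,"az":0}]'; for i in 1 2; do python3 -m crank '[{"jaw":0,"x":0,"y":0,"z":1,"ax":0,"ay":0,"az":0},{"jaw":0,"x":0,"y":0,"z":0,"ax":0,"ay":0,"az":0}]'|grep -E "eef|cont"; done
```

```text
t: 3.6
eef_pos: [0.602, -0.0911, 0.1125]
tool_rot: [-0.0, 0.707, 0.707, -0.0]
contact_force: [0.1, -0.3, -0.5]
gripper_width: 0.0
eef_pos: [0.602, -0.0911, 0.1116]
contact_force: [-0.8, 0.3, 0.1]
eef_pos: [0.602, -0.0911, 0.1106]
contact_force: [0.2, 0.6, 0.4]
```

```bash
python3 -m crank '[{"jaw":0,"x":0,"y":0,"z":0.8,"ax":0,"ay":0,"az":0},{"jaw":0,"x":0,"y":0,"z":0,"ax":0,"ay":0,"az":0}]'|grep -E "eef|cont";  python3 -m crank '[{"jaw":0,"x":0,"y":0,"z":0.5,"ax":0,"ay":0,"az":0},{"jaw":0,"x":0,"y":0,"z":0,"ax":0,"ay":0,"az":0}]'|grep -E "eef|cont"
```

```text
eef_pos: [0.6021, -0.0911, 0.1102]
contact_force: [-0.3, 0.4, 3.5]
eef_pos: [0.6021, -0.0911, 0.1101]
contact_force: [-2.7, -0.8, 7.5]
```

Lid 4 was firm: contact at z = .1102 and 7.5 N with no give, so it is sound. Next is lid 3.

```bash
python3 -m crank '[{"jaw":0,"x":0,"y":0,"z":-15,"ax":0,"ay":0,"az":0},{"jaw":0,"x":26.3,"y":-39,"z":-10,"ax":0,"ay":0,"az":0},{"jaw":0,"x":26.3,"y":-39,"z":0,"ax":0,"ay":0,"az":0},{"jaw":0,"x":26.4,"y":-39,"z":0,"ax":0,"ay":0,"az":0},{"jaw":0,"x":0,"y":0,"z":10,"ax":0,"ay":0,"az":0},{"jaw":0,"x":0,"y":0,"z":10,"ax":0,"ay":0,"az":0},{"jaw":0,"x":0,"y":0,"z":0,"ax":0,"ay":0,"az":0},{"jaw":0,"x":0,"y":0,"z":0,"ax":0,"ay":0,"az":0}]'
```

```text
t: 5.6
eef_pos: [0.4858, -0.0125, 0.1142]
tool_rot: [-0.0, 0.708, 0.706, 0.0]
contact_force: [-0.3, 0.0, -0.1]
gripper_width: 0.001
```

```bash
python3 -m crank '[{"jaw":0,"x":0,"y":0,"z":2,"ax":0,"ay":0,"az":0},{"jaw":0,"x":0,"y":0,"z":1,"ax":0,"ay":0,"az":0},{"jaw":0,"x":0,"y":0,"z":0,"ax":0,"ay":0,"az":0}]'|grep -E "eef|cont"; for i in 1 2; do python3 -m crank '[{"jaw":0,"x":0,"y":0,"z":0.6,"ax":0,"ay":0,"az":0},{"jaw":0,"x":0,"y":0,"z":0,"ax":0,"ay":0,"az":0}]'|grep -E "eef|cont"; done
```

```text
eef_pos: [0.4851, -0.012, 0.1113]
contact_force: [0.0, 0.2, -0.4]
eef_pos: [0.4851, -0.012, 0.1108]
contact_force: [-0.3, 0.5, -0.1]
eef_pos: [0.4851, -0.012, 0.1102]
contact_force: [-0.5, 0.3, -0.7]
```

```bash
python3 -m crank '[{"jaw":0,"x":0,"y":0,"z":0.5,"ax":0,"ay":0,"az":0},{"jaw":0,"x":0,"y":0,"z":0,"ax":0,"ay":0,"az":0}]'|grep -E "eef|cont";python3 -m crank '[{"jaw":0,"x":0,"y":0,"z":0.4,"ax":0,"ay":0,"az":0},{"jaw":0,"x":0,"y":0,"z":0,"ax":0,"ay":0,"az":0}]'|grep -E "eef|cont"
```

```text
eef_pos: [0.4851, -0.012, 0.1101]
contact_force: [-2.2, 0.2, 5.3]
eef_pos: [0.4851, -0.012, 0.1101]
contact_force: [-4.3, -0.5, 10.9]
```

Lid 3 is firm as well: contact at .1101 and 11 N with no give. Next is lid 2, on its -y side, away from the bottle.

```bash
python3 -m crank '[{"jaw":0,"x":0,"y":0,"z":-15,"ax":0,"ay":0,"az":0},{"jaw":0,"x":39,"y":31.5,"z":-10,"ax":0,"ay":0,"az":0},{"jaw":0,"x":39,"y":31.5,"z":0,"ax":0,"ay":0,"az":0},{"jaw":0,"x":0,"y":0,"z":10,"ax":0,"ay":0,"az":0},{"jaw":0,"x":0,"y":0,"z":10,"ax":0,"ay":0,"az":0},{"jaw":0,"x":0,"y":0,"z":2,"ax":0,"ay":0,"az":0},{"jaw":0,"x":0,"y":0,"z":1,"ax":0,"ay":0,"az":0},{"jaw":0,"x":0,"y":0,"z":0,"ax":0,"ay":0,"az":0}]'; python3 -m crank '[{"jaw":0,"x":0,"y":0,"z":0.6,"ax":0,"ay":0,"az":0},{"jaw":0,"x":0,"y":0,"z":0,"ax":0,"ay":0,"az":0}]'|grep -E "eef|cont"
```

```text
t: 7.98
eef_pos: [0.5481, 0.0654, 0.1115]
tool_rot: [0.0, 0.708, 0.707, 0.0]
contact_force: [0.5, -0.4, -0.4]
gripper_width: 0.002
eef_pos: [0.5482, 0.0659, 0.1108]
contact_force: [-0.2, -0.4, 0.4]
```

```bash
for i in 1 2; do python3 -m crank '[{"jaw":0,"x":0,"y":0,"z":0.5,"ax":0,"ay":0,"az":0},{"jaw":0,"x":0,"y":0,"z":0,"ax":0,"ay":0,"az":0}]'|grep -E "eef|cont";done
```

```text
eef_pos: [0.5481, 0.066, 0.1101]
contact_force: [1.2, -1.1, -0.3]
eef_pos: [0.5482, 0.0659, 0.1097]
contact_force: [-0.7, 0.0, -0.6]
```

```bash
for i in 1 2; do python3 -m crank '[{"jaw":0,"x":0,"y":0,"z":0.4,"ax":0,"ay":0,"az":0},{"jaw":0,"x":0,"y":0,"z":0,"ax":0,"ay":0,"az":0}]'|grep -E "eef|cont";done
```

```text
eef_pos: [0.5482, 0.0658, 0.1093]
contact_force: [-0.1, -0.0, 1.2]
eef_pos: [0.5482, 0.0658, 0.1089]
contact_force: [-0.6, -1.2, 0.3]
```

```bash
for i in 1 2 3; do python3 -m crank '[{"jaw":0,"x":0,"y":0,"z":0.5,"ax":0,"ay":0,"az":0},{"jaw":0,"x":0,"y":0,"z":0,"ax":0,"ay":0,"az":0}]'|grep -E "eef|cont";done
```

```text
eef_pos: [0.5482, 0.0658, 0.1084]
contact_force: [-0.7, -2.1, 1.7]
eef_pos: [0.5482, 0.0658, 0.1079]
contact_force: [0.3, -2.7, 1.4]
eef_pos: [0.5482, 0.0658, 0.1074]
contact_force: [-0.2, -1.6, 3.1]
```

Lid 2 gave about 2.8 mm under 1.5–3 N, where lids 3 and 4 were rigid, so it is the loose one. I'll back off and press its middle.

```bash
python3 -m crank '[{"jaw":0,"x":0,"y":0,"z":-8,"ax":0,"ay":0,"az":0},{"jaw":0,"x":0,"y":0,"z":-5,"ax":0,"ay":0,"az":0},{"jaw":0,"x":33,"y":-1,"z":0,"ax":0,"ay":0,"az":0},{"jaw":0,"x":0,"y":0,"z":0,"ax":0,"ay":0,"az":0},{"jaw":0,"x":0,"y":0,"z":0,"ax":0,"ay":0,"az":0}]'; python3 -m crank '[{"jaw":0,"x":0,"y":0,"z":6,"ax":0,"ay":0,"az":0},{"jaw":0,"x":0,"y":0,"z":2.5,"ax":0,"ay":0,"az":0},{"jaw":0,"x":0,"y":0,"z":1,"ax":0,"ay":0,"az":0},{"jaw":0,"x":0,"y":0,"z":0,"ax":0,"ay":0,"az":0}]'|grep -E "eef|cont"; python3 -m crank '[{"jaw":0,"x":0,"y":0,"z":0.8,"ax":0,"ay":0,"az":0},{"jaw":0,"x":0,"y":0,"z":0,"ax":0,"ay":0,"az":0}]'|grep -E "eef|cont"
```

```text
t: 10.6
eef_pos: [0.5471, 0.0989, 0.1205]
tool_rot: [0.0, 0.707, 0.707, -0.0]
contact_force: [-0.6, -0.9, 1.2]
gripper_width: 0.005
eef_pos: [0.5471, 0.0988, 0.1107]
contact_force: [-0.1, 0.1, -0.8]
eef_pos: [0.5473, 0.099, 0.1102]
contact_force: [1.2, -0.7, -0.3]
```

```bash
for i in 1 2 3; do python3 -m crank '[{"jaw":0,"x":0,"y":0,"z":0.5,"ax":0,"ay":0,"az":0},{"jaw":0,"x":0,"y":0,"z":0,"ax":0,"ay":0,"az":0}]'|grep -E "eef|cont";done
```

```text
eef_pos: [0.5474, 0.099, 0.1101]
contact_force: [-2.0, -0.6, 5.4]
eef_pos: [0.5475, 0.099, 0.1097]
contact_force: [-1.6, -0.3, 7.2]
eef_pos: [0.5475, 0.099, 0.1093]
contact_force: [-2.1, -0.9, 7.1]
```

It slides down at about 7 N. I'll carry on to the hard stop near z = .105.

```bash
python3 -m crank '[{"jaw":0,"x":0,"y":0,"z":0.7,"ax":0,"ay":0,"az":0},{"jaw":0,"x":0,"y":0,"z":0.7,"ax":0,"ay":0,"az":0},{"jaw":0,"x":0,"y":0,"z":0.7,"ax":0,"ay":0,"az":0},{"jaw":0,"x":0,"y":0,"z":0.7,"ax":0,"ay":0,"az":0},{"jaw":0,"x":0,"y":0,"z":0,"ax":0,"ay":0,"az":0}]'|grep -E "eef|cont"; for i in 1 2; do python3 -m crank '[{"jaw":0,"x":0,"y":0,"z":0.7,"ax":0,"ay":0,"az":0},{"jaw":0,"x":0,"y":0,"z":0.2,"ax":0,"ay":0,"az":0}]'|grep -E "eef|cont"; done
```

```text
eef_pos: [0.5475, 0.099, 0.1064]
contact_force: [-1.4, -0.4, 6.1]
eef_pos: [0.5475, 0.099, 0.1056]
contact_force: [-2.1, -0.7, 7.4]
eef_pos: [0.5474, 0.099, 0.1051]
contact_force: [-3.5, -0.8, 12.7]
```

```bash
python3 -m crank '[{"jaw":0,"x":0,"y":0,"z":0.4,"ax":0,"ay":0,"az":0},{"jaw":0,"x":0,"y":0,"z":0,"ax":0,"ay":0,"az":0},{"jaw":0,"x":0,"y":0,"z":0,"ax":0,"ay":0,"az":0}]'|grep -E "eef|cont"
```

```text
eef_pos: [0.5474, 0.099, 0.1051]
contact_force: [-4.4, -2.1, 15.4]
```

It has hit a hard stop at z = .1051, 5 mm down with the force at 15 N. I'll retreat and check.

```bash
python3 -m crank '[{"jaw":0,"x":0,"y":0,"z":-5,"ax":0,"ay":0,"az":0},{"jaw":0,"x":0,"y":0,"z":-40,"ax":0,"ay":0,"az":0},{"jaw":0,"x":0,"y":0,"z":-50,"ax":0,"ay":0,"az":0},{"jaw":0,"x":0,"y":0,"z":-50,"ax":0,"ay":0,"az":0},{"jaw":0,"x":-50,"y":-25,"z":0,"ax":0,"ay":0,"az":0},{"jaw":0,"x":-50,"y":-25,"z":0,"ax":0,"ay":0,"az":0},{"jaw":0,"x":-50,"y":-25,"z":0,"ax":0,"ay":0,"az":0},{"jaw":0,"x":-50,"y":-25,"z":0,"ax":0,"ay":0,"az":0},{"jaw":0,"x":0,"y":0,"z":0,"ax":0,"ay":0,"az":0},{"jaw":0,"x":0,"y":0,"z":0,"ax":0,"ay":0,"az":0}]'; python3 - <<'E'
from h import *
snap('scene','s2')
f=np.load('pics/s2.npz');d=f['d'];R,t=f['R'],f['t']
v,u=np.mgrid[:384,:512]
W=(np.stack([(u-f['cx'])/f['fx']*d,(v-f['cy'])/f['fy']*d,d],-1)-t)@R
for n,x,y in((1,.412,.160),(2,.547,.099),(3,.485,-.045),(4,.602,-.124)):
    m=(np.hypot(W[...,0]-x,W[...,1]-y)<.035)&(abs(W[...,2]-.11)<.02)&(d>0)
    w=W[m]; 
    if len(w)>20:
        c=np.linalg.lstsq(np.c_[w[:,:2]-[x,y],np.ones(len(w))],w[:,2],rcond=None)[0]; print(n,len(w),c.round(4))
cv2.imwrite('pics/c2.png',cv2.resize(f['p'][110:250,150:350,::-1],None,fx=4,fy=4,interpolation=cv2.INTER_CUBIC))
E
```

```text
t: 14.85
eef_pos: [0.4473, -0.1004, 0.2487]
tool_rot: [0.0, 0.707, 0.707, 0.0]
contact_force: [0.5, -0.2, -0.2]
gripper_width: 0.007
1 242 [0.0232 0.0059 0.1121]
2 288 [-0.0137 -0.0052  0.1067]
3 270 [-0.0057  0.0276  0.1119]
4 321 [-0.0082 -0.0036  0.1117]
```

View pics/c2.png

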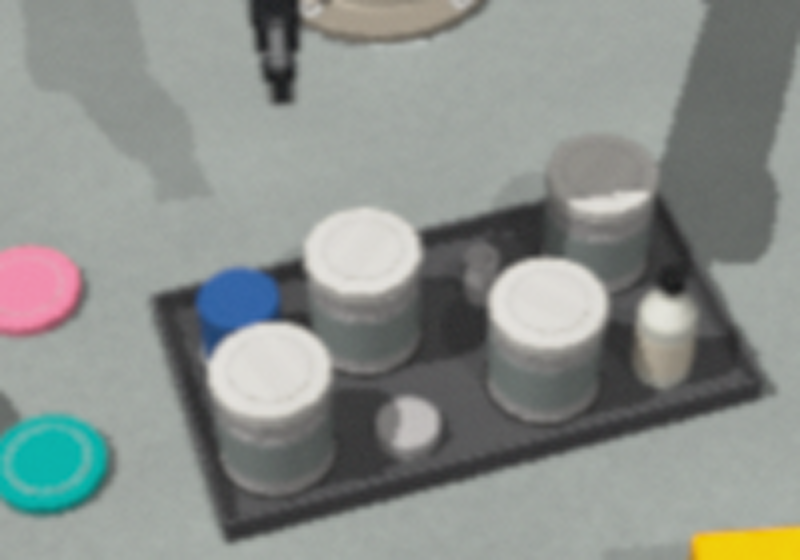

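The crop shows all the tins and bystanders in place and the arm clear, with the fingertips at about (282,95). Lid 2 now sits 5 mm lower than the others and is level within noise.

```bash
python3 -c "
from station import ticket;print(ticket.hand_in())"
```

```text
the job is handed in; nothing more can be done
None
```

Lid 2 was the loose one, and it is now pressed home. The job was handed in at about 15 s of the 48 s allowed.

- **Finding it:** With the fingers shut I pressed near the edges of lid 4, then 3, then 2. Lids 4 and 3 did not give. I pressed them to 7.5 N and 11 N, a little more than a light press. Lid 2's edge sank about 2.8 mm under 1.5–3 N. I did not test lid 1, because lid 2 had already rocked.
- **Seating it:** I pressed lid 2 at its middle. It slid from z = 0.110 to a hard stop at 0.105, a 5 mm travel, with the force ending at 15 N.
- **Last checks:** The depth picture shows lid 2 about 5 mm lower than the other three. Its fitted slope is about 0.015, no more than the 0.009–0.028 fitted on the other three, so it is level within the noise. In the last crop, the things in the tray stand where they were. That crop did not cover the can, screwdriver or spanner, but the arm never worked near them. It finished clear, about 0.25 m above the bench. No check failed or disagreed.

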